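# Give the jar the lid that fits

## Task

The white jar has a wooden lid on it that is too big. Take that lid off and lay it flat, knob up, on the open worktop, then pick from the three sloping stands the one lid that really fits the jar and gently close the jar with it, fully home. Leave the other two lids on their stands, keep the jar standing where it is, and do not disturb the salt shaker or the timer.

Things in the scene. Friction and masses are not known exactly. Their poses are not given: they have to be found in the camera images.
- jar: White stoneware jar without handles, loose, upright, about 0.75 kg: 84 mm outside diameter, 110 mm tall, round open mouth 72 mm inside (wall 6 mm). Origin: centre of its underside, z up.
- jar_mouth (a point): Centre of the jar's mouth, level with the top of the rim, 110 mm above the worktop. A lid that fits lies with its disc on the rim and its plug in the mouth, so that the lid's origin is 10 mm below this point.
- lid_old: Round wooden lid (the lids differ in size only): disc 104 mm across, plug 86 mm across below it, round knob 28 mm across on top. Origin: centre of the plug's underside; z is the axis: plug 0-10 mm, disc 10-18, knob 18-54. About 115 g (varies). Too big for the jar: starts lying loosely on it, the plug's underside on the rim.
- lid_small: Round wooden lid (the lids differ in size only): disc 64 mm across, plug 46 mm across below it, round knob 28 mm across on top. Origin: centre of the plug's underside; z is the axis: plug 0-10 mm, disc 10-18, knob 18-54. About 90 g (varies). Starts on stand_small, leaning 32 deg, plug on the sloping face and against its pegs.
- stand_small: Small fixed wooden stand, 94 x 96 mm, 75 mm tall. Its face slopes 32 deg from level, rising towards the stand's +x; the knob of the lid on it leans towards the stand's -x (the robot's side, turned by the yaw). Two steel pegs (8 mm thick, 40 mm apart, 8 mm proud) near the low edge stop the lid. Origin: centre of the underside.
- lid_mid: Round wooden lid (the lids differ in size only): disc 84 mm across, plug 66 mm across below it, round knob 28 mm across on top. Origin: centre of the plug's underside; z is the axis: plug 0-10 mm, disc 10-18, knob 18-54. About 100 g (varies). Starts on stand_mid, leaning 32 deg, plug on the sloping face and against its pegs.
- stand_mid: Small fixed wooden stand, 94 x 96 mm, 75 mm tall. Its face slopes 32 deg from level, rising towards the stand's +x; the knob of the lid on it leans towards the stand's -x (the robot's side, turned by the yaw). Two steel pegs (8 mm thick, 40 mm apart, 8 mm proud) near the low edge stop the lid. Origin: centre of the underside.
- lid_large: Round wooden lid (the lids differ in size only): disc 104 mm across, plug 86 mm across below it, round knob 28 mm across on top. Origin: centre of the plug's underside; z is the axis: plug 0-10 mm, disc 10-18, knob 18-54. About 115 g (varies). Starts on stand_large, leaning 32 deg, plug on the sloping face and against its pegs.
- stand_large: Small fixed wooden stand, 94 x 96 mm, 75 mm tall. Its face slopes 32 deg from level, rising towards the stand's +x; the knob of the lid on it leans towards the stand's -x (the robot's side, turned by the yaw). Two steel pegs (8 mm thick, 40 mm apart, 8 mm proud) near the low edge stop the lid. Origin: centre of the underside.
- lid_old_knob (a point): Point on the axis of lid_old's knob at which to grip it, 41 mm from the lid's origin and 23 mm above the disc; same axes as the lid.
- lid_small_knob (a point): Point on the axis of lid_small's knob at which to grip it, 41 mm from the lid's origin and 23 mm above the disc; same axes as the lid.
- lid_mid_knob (a point): Point on the axis of lid_mid's knob at which to grip it, 41 mm from the lid's origin and 23 mm above the disc; same axes as the lid.
- lid_large_knob (a point): Point on the axis of lid_large's knob at which to grip it, 41 mm from the lid's origin and 23 mm above the disc; same axes as the lid.
- shaker: Bystander: glass salt shaker, 44 mm across, 90 mm tall, standing loose. Origin: centre of its underside.
- timer: Bystander: round wind-up kitchen timer, 67 mm across, 66 mm tall, standing loose. Origin: centre of its underside.
Not all that is in view belongs to the job. What is shaped like the lid_old but purple is not meant.

How it is judged:
By the outcome, as a careful person would: the job done as asked, in the order asked, and still so for the second after the job is handed in, with the robot touching nothing.
It also fails if it takes over 64 s, if anything falls off the work surface, if the arm or the gripper's body presses on something with over 40 N, if the wrist force passes 120 N, or if a joint passes its speed limit or range.

## Robot

A 7-joint arm with a two-finger parallel gripper is mounted at the origin on the work surface; the furniture and walls round the work are solid. World frame = base frame: x ahead of the robot, y to its left, z up, the work surface at z = 0. Lengths are in m, angles in rad, forces in N, time in s.
With the tool pointing down it reaches from about 0.35 to 0.9 m from the base axis. Payload 19.9 kg.
Tool frame: the origin (TCP) lies where the fingers leave the gripper's body, on its centre line; the fingertips stand 97 mm ahead of it and the grasp point (between the pads) lies 78 mm ahead of it (arm.tip_reach is the distance from the TCP to the fingertips, in m); z points along the fingers, y is the line along which they close (so a half turn about z gives the same grasp; the last joint's range is limited). The gripper opens to 94 mm and grips with 3 to 60 N. Pads are 16 mm wide; open, the fingers measure 119 mm over their backs; the gripper's body (75 mm by 177 mm) begins 78 mm behind the grasp point.
Start: joints at [-1.262, 0.417, -0.01, 1.614, 0.005, 1.111, -0.053], TCP at [0.215, 0.587, 0.303] pointing down, gripper open.
Joint ranges: [-2.81, 2.81], [-0.39, 2.02], [-1.27, 1.25], [0.06, 2.57], [-1.19, 4.33], [0.19, 2], [-2.82, 2.82]. Speed limits (rad/s): [1.89, 1.89, 2.39, 2.39, 3.01, 3.01, 3.01].

## Interface

Orientations are given as [roll, pitch, yaw] about the fixed x, y, z axes, in that order (R = Rz(yaw) Ry(pitch) Rx(roll)).
In Python, from bench import arm gives the robot as it stands. The module is installed in compiled form; this text tells all that it offers.
- The arm moves only by the tool apply_moves, never from a script. Its argument "motion" is a list of rows, each an object of numbers: "tx", "ty", "tz": the shift along the tool's x, y, z in mm; "spin": the turn about the tool's z in rad. A call has 1 to 12 rows; each row is the pose to reach, as a shift and turn from the pose commanded when the call began, along the tool's axes at that moment; what a row does not reach only later rows make up. A row lasts 1/8 s, in which the tool goes at most 62.5 mm and 10.7 degrees, less where a joint would pass 70% of its speed; a pose out of reach is approached as far as the arm can. A call with a gripper value outside its range is refused whole. "claw" is the closure in counts, from 0 (fully open) to 255 (shut), set as the call begins (left out, the last holds). The fingers move at their own pace and stop on an object; "newtons" is the grip in N (left out, the last holds). Time passes only in rows, so rows that repeat a pose let the fingers close. It gives the time, the measured TCP pose, the force, the opening and the grip force at its end, in the units of the state.
- arm.get_state(): the state, without advancing time (a new reading comes with each control period).
- arm.read_camera(name): name is "scene" or "side" or "wrist"; returns the picture (480x640x3 uint8, blue, green, red); there is no depth.
- arm.calibration(name): a dict with "vertical_fov" (degrees; the focal length in pixels is half the picture's height over the tangent of half this angle, whatever the lens; pixels are square), "cx", "cy" (the principal point, pixels), "distortion" ([k1, k2, p1, p2, k3] as OpenCV has them; the pictures are not rectified), "cam_to_world" (4x4, takes a point from camera to world coordinates). Camera axes: x right, y down, z forward; pixel columns grow to the right and rows downward; lengths in m; the calibration is good to about 2 mm. A picture is of the moment at which its call begins: read the wrist's pose just before it. calibration takes no time and is no camera call; for the wrist camera it gives the pose at the moment of the call.
- arm.job_done(): hands the job in; it is judged then, once.
The state is a dict: "time": time; "qpos": joint angles; "joint_vel": joint speeds; "joint_efforts": joint torques, N m; "position": TCP position; "ee_rot": TCP orientation; "wrist_force": force on the tool from outside, world axes, zero at the start; "moment": the same for the moment, N m; "gripper_width": finger opening in m; "grip_force": force on a finger pad.
Only numpy, scipy, OpenCV 4.12 (cv2) and the standard library are available. Lean on these libraries where they do the work, as an engineer would, in place of code of your own. Each camera call takes 0.05 s, during which the arm holds its last target. There are 200 camera calls.

## Working session

There is one attempt and no reset: what is moved stays moved. The work goes in short steps, Python scripts to look and compute and a tool call to move; the robot and the scene stay as the last step left them, time stands still between calls to the robot, and variables do not carry over. Pictures are saved under pics/ and viewed, at most 10 in all, crops included, and the job is handed in when it is done.

Besides the shell and the picture viewer there is one more tool, called after "Call:" in YAML: its name, and indented under it one key for each argument. apply_moves: Moves the arm, as the interface text tells. Its arguments: {"type":"object","properties":{"motion":{"type":"array","items":{"type":"object","properties":{"tx":{"type":"number"},"ty":{"type":"number"},"tz":{"type":"number"},"spin":{"type":"number"}}}},"claw":{"type":"number"},"newtons":{"type":"number"}},"required":["motion"]}

```bash
mkdir -p pics; python3 - <<'E'
from bench import arm
import cv2, numpy as np
s=arm.get_state(); print({k:np.round(v,3).tolist() for k,v in s.items()})
for n in ("scene","side"):
    cv2.imwrite(f"pics/{n}0.png",arm.read_camera(n)); c=arm.calibration(n); print(n,{k:np.round(v,3).tolist() for k,v in c.items()})
c=arm.calibration("wrist");print({k:np.round(v,3).tolist() for k,v in c.items()})
E
```

```text
{'time': 0.0, 'qpos': [-1.261, 0.418, -0.01, 1.614, 0.005, 1.111, -0.053], 'joint_vel': [-0.001, -0.0, -0.0, -0.0, 0.002, 0.0, 0.002], 'joint_efforts': [-0.001, -85.129, 0.639, -42.596, -0.049, 0.019, 0.0], 'position': [0.215, 0.587, 0.302], 'ee_rot': [-3.14, 0.0, 2.791], 'wrist_force': [0.063, 0.602, 0.005], 'moment': [0.045, 0.054, 0.067], 'grip_force': 0.0, 'gripper_width': 0.094}
scene {'vertical_fov': 56.964, 'cx': 318.151, 'cy': 241.292, 'distortion': [-0.003, 0.0, 0.0, 0.0, 0.0], 'cam_to_world': [[0.842, -0.232, 0.487, 0.052], [-0.54, -0.374, 0.754, -0.626], [0.007, -0.898, -0.44, 0.476], [0.0, 0.0, 0.0, 1.0]]}
side {'vertical_fov': 48.555, 'cx': 312.213, 'cy': 231.663, 'distortion': [-0.133, 0.0, 0.0, 0.0, 0.0], 'cam_to_world': [[0.947, -0.195, 0.256, 0.251], [-0.321, -0.554, 0.768, -0.66], [-0.008, -0.809, -0.587, 0.622], [0.0, 0.0, 0.0, 1.0]]}
{'vertical_fov': 58.621, 'cx': 315.464, 'cy': 239.172, 'distortion': [-0.041, 0.0, 0.0, 0.0, 0.0], 'cam_to_world': [[0.343, 0.9, 0.268, 0.136], [0.939, -0.328, -0.1, 0.615], [-0.002, 0.286, -0.958, 0.386], [0.0, 0.0, 0.0, 1.0]]}
```

View pics/scene0.png

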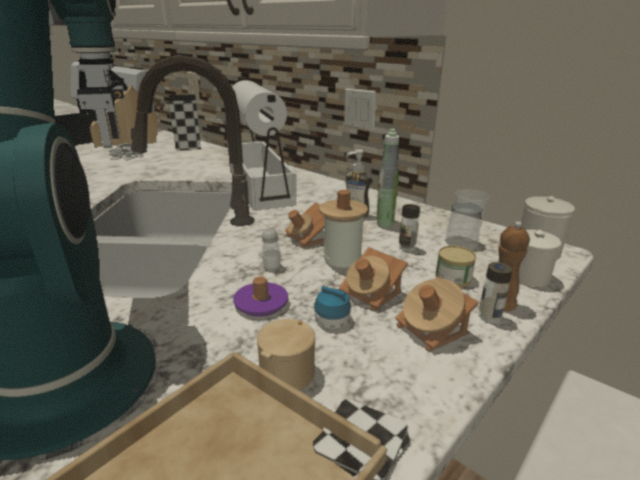

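View pics/side0.png

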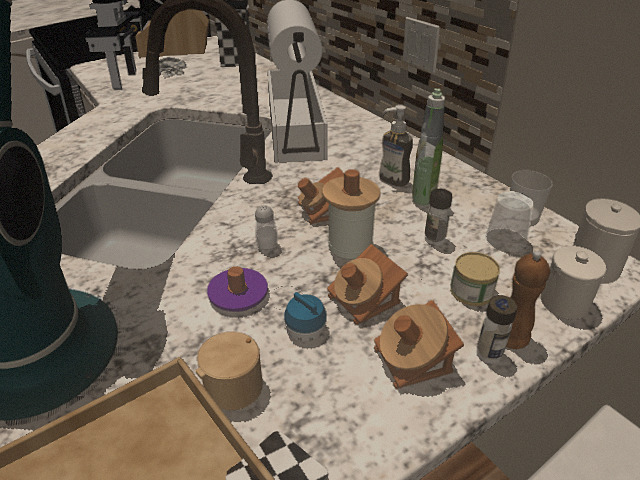

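The scene view shows these lid-like candidates:
- old wooden lid on the jar, (344,208)
- purple decoy, (262,298)
- lids on stands at (303,225), (370,278) and (433,306)
- timer, (333,310)
- pot with a lid, (287,340)

I choose the wooden lid on the jar first, then the middle-sized stand lid, and check both in a close crop.

```bash
python3 - <<'E'
import cv2
a=cv2.imread("pics/scene0.png")[180:350,280:480]; cv2.imwrite("pics/c1.png",cv2.resize(a,None,fx=3.5,fy=3.5,interpolation=cv2.INTER_CUBIC))
a=cv2.imread("pics/side0.png")[160:390,280:480]; cv2.imwrite("pics/c2.png",cv2.resize(a,None,fx=2.6,fy=2.6,interpolation=cv2.INTER_CUBIC))
E
```

```text
(no output)
```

View pics/c1.png

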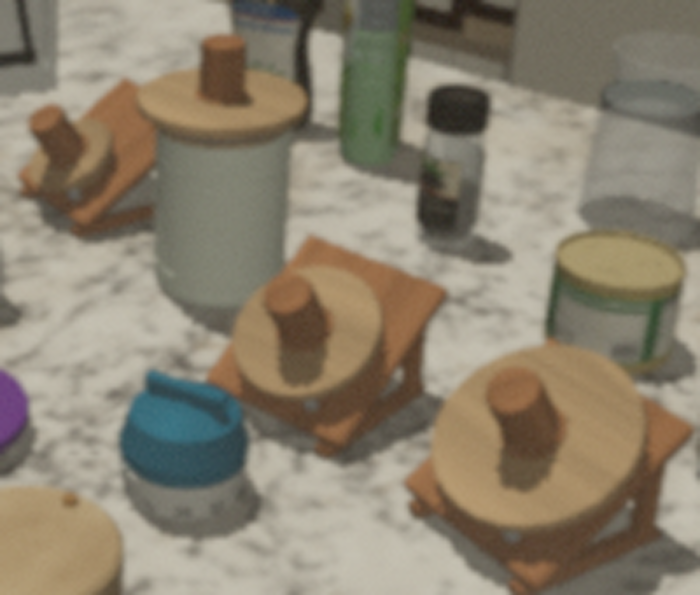

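View pics/c2.png

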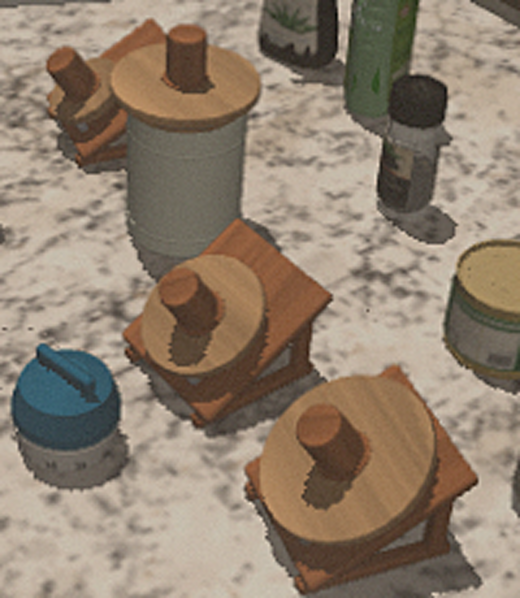

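The crops show the old lid lying loosely on the jar, with its knob top at c1 (224,44). The middle-sized lid is on the stand next to the jar, knob top at c1 (291,293) and c2 (183,288). It is clearly smaller than the large lid at (516,391) and larger than the small one at (48,122).

```bash
cat > h.py <<'E'
from bench import arm
import cv2, numpy as np
def K(c):
    f=240/np.tan(np.radians(c["vertical_fov"])/2); return np.array([[f,0,c["cx"]],[0,f,c["cy"]],[0,0,1]])
def ray(c,p):
    n=cv2.undistortPoints(np.array([[p]],float),K(c),np.array(c["distortion"],float))[0,0]
    T=np.array(c["cam_to_world"]); d=T[:3,:3]@[n[0],n[1],1]; return T[:3,3],d/np.linalg.norm(d)
def tri(*obs):
    A=np.zeros((3,3));b=np.zeros(3);R=[ray(c,p) for c,p in obs]
    for o,d in R: P=np.eye(3)-np.outer(d,d);A+=P;b+=P@o
    X=np.linalg.solve(A,b); return X,[np.linalg.norm((np.eye(3)-np.outer(d,d))@(X-o))*1000 for o,d in R]
def plane(c,p,z):
    o,d=ray(c,p); return o+d*(z-o[2])/d[2]
def proj(c,X):
    T=np.linalg.inv(np.array(c["cam_to_world"])); 
    return cv2.projectPoints(np.atleast_2d(X).astype(float),cv2.Rodrigues(T[:3,:3])[0],T[:3,3],K(c),np.array(c["distortion"],float))[0][:,0]
E
python3 - <<'E'
from h import *
a=arm.calibration("scene");b=arm.calibration("side")
C1=lambda p:(280+p[0]/3.5,180+p[1]/3.5); C2=lambda p:(280+p[0]/2.6,160+p[1]/2.6)
for n,p,q in [("oldknob",(224,44),(187,33)),("olddisc",(222,100),(186,84)),("midknob",(291,293),(183,288)),("middisc",(309,332),(204,314)),
 ("mTL",(312,238),(238,222)),("mR",(444,294),(331,297)),("mB",(330,440),(203,418)),("mL",(212,375),(127,335)),("largeknob",(516,391),(321,425)),("smallknob",(48,122),(68,64))]:
    X,e=tri((a,C1(p)),(b,C2(q))); print(n,X.round(4),np.round(e,1))
for n,p,q in [("faucettip",(137,150),(150,92)),("faucettop",(185,58),(196,2)),("shakertop",(270,233),(264,208)),("timertop",(333,293),(305,300)),("purpleknob",(261,281),(236,270)),("pottop",(287,335),(228,355)),("bottletop",(391,132),(436,93)),("pepper",(411,208),(439,193)),("towelholder",(258,95),(294,30))]:
    X,e=tri((a,p),(b,q)); print(n,X.round(3),np.round(e,1))
for n,p in [("faucetbase",(242,221)),("jarfoot",(343,265)),("shaker",(271,268)),("sinkcorner",(205,290)),("sinkR",(200,300)),("timer",(333,325)),("purple",(262,303)),("traycorner",(237,365)),("edge",(470,400))]: print(n,plane(a,p,0).round(3))
E
```

```text
oldknob [0.5739 0.0847 0.1603] [1.5 1.5]
olddisc [0.5714 0.0796 0.1252] [0.1 0.1]
midknob [ 0.5099 -0.0709  0.0805] [0.1 0.1]
middisc [ 0.5279 -0.0656  0.0491] [0.9 0.9]
mTL [ 0.5752 -0.0076  0.0683] [0.4 0.4]
mR [ 0.6023 -0.0904  0.0622] [0.5 0.5]
mB [ 0.5078 -0.1138  0.0122] [0.9 0.9]
mL [ 0.4884 -0.0328  0.0165] [0.1 0.1]
largeknob [ 0.5339 -0.2087  0.0868] [0.8 0.8]
smallknob [0.534  0.2276 0.0656] [0.8 0.8]
faucettip [0.265 0.549 0.187] [1.6 1.6]
faucettop [0.376 0.416 0.404] [4.5 4.5]
shakertop [0.428 0.148 0.078] [2.6 2.6]
timertop [ 0.43  -0.088  0.055] [2.3 2.3]
purpleknob [0.346 0.026 0.048] [2.4 2.4]
pottop [ 0.292 -0.174  0.076] [0.1 0.1]
bottletop [0.792 0.194 0.241] [0.2 0.2]
pepper [0.735 0.047 0.106] [3.3 3.3]
towelholder [0.609 0.545 0.294] [5.2 5.2]
faucetbase [0.472 0.402 0.   ]
jarfoot [0.562 0.061 0.   ]
shaker [0.421 0.132 0.   ]
sinkcorner [0.269 0.123 0.   ]
sinkR [ 0.248  0.094 -0.   ]
timer [ 0.42  -0.107  0.   ]
purple [0.345 0.022 0.   ]
traycorner [ 0.236 -0.112  0.   ]
edge [ 0.486 -0.354  0.   ]
```

Call:
apply_moves:
  motion:
    - {"tx": 45, "ty": 0, "tz": -20}
    - {"tx": 90, "ty": 0, "tz": -40}
    - {"tx": 70, "ty": -50, "tz": -55}
    - {"tx": 48, "ty": -100, "tz": -70}
    - {"tx": 27, "ty": -150, "tz": -85}
    - {"tx": 6, "ty": -201, "tz": -100}
    - {"tx": -37, "ty": -217, "tz": -105}
    - {"tx": -80, "ty": -233, "tz": -110}
    - {"tx": -123, "ty": -250, "tz": -115}
    - {"tx": -166, "ty": -266, "tz": -120}

```text
$.motion[0]: bad value
```

```bash
python3 - <<'E'
from h import *
a=arm.calibration("scene")
for n,p in [("soap",(357,213)),("bottle",(387,228)),("spice",(408,248)),("tin",(455,283)),("shk2",(494,318)),("glass",(466,245)),("holder",(272,205))]: print(n,plane(a,p,0).round(3))
print(arm.get_state()["qpos"])
E
```

```text
soap [0.77  0.284 0.   ]
bottle [0.774 0.161 0.   ]
spice [0.741 0.046 0.   ]
tin [ 0.713 -0.123  0.   ]
shk2 [ 0.68  -0.245  0.   ]
glass [ 0.872 -0.016  0.   ]
holder [0.594 0.464 0.   ]
[-1.26151078  0.41788774 -0.01030024  1.61408479  0.00469323  1.11072344
 -0.05300699]
```

Call:
apply_moves:
  motion:
    - {"tx": 45, "ty": 0, "tz": -20, "spin": 0}
    - {"tx": 90, "ty": 0, "tz": -40, "spin": 0}
    - {"tx": 70, "ty": -50, "tz": -55, "spin": 0}
    - {"tx": 48, "ty": -100, "tz": -70, "spin": 0}
    - {"tx": 27, "ty": -150, "tz": -85, "spin": 0}
    - {"tx": 6, "ty": -201, "tz": -100, "spin": 0}
    - {"tx": -37, "ty": -217, "tz": -105, "spin": 0}
    - {"tx": -80, "ty": -233, "tz": -110, "spin": 0}
    - {"tx": -123, "ty": -250, "tz": -115, "spin": 0}
    - {"tx": -166, "ty": -266, "tz": -120, "spin": 0}

```text
time: 1.35
position: [0.2801, 0.2788, 0.4228]
ee_rot: [3.141, -0.0, 2.791]
wrist_force: [0.2, 0.7, -0.2]
gripper_width: 0.0943
grip_force: 0.0
```

Call:
apply_moves:
  motion:
    - {"tx": -48, "ty": -30, "tz": 0, "spin": -0.08}
    - {"tx": -96, "ty": -60, "tz": 0, "spin": -0.16}
    - {"tx": -145, "ty": -90, "tz": 0, "spin": -0.24}
    - {"tx": -193, "ty": -121, "tz": 0, "spin": -0.32}
    - {"tx": -243, "ty": -110, "tz": 5, "spin": -0.4}
    - {"tx": -293, "ty": -99, "tz": 12, "spin": -0.5}
    - {"tx": -343, "ty": -88, "tz": 20, "spin": -0.6}
    - {"tx": -343, "ty": -88, "tz": 20, "spin": -0.6}
    - {"tx": -343, "ty": -88, "tz": 20, "spin": -0.6}

```text
time: 2.48
position: [0.5707, 0.0794, 0.4024]
ee_rot: [-3.141, -0.001, -2.894]
wrist_force: [0.4, -0.3, -0.3]
gripper_width: 0.0938
grip_force: 0.0
```

```bash
python3 - <<'E'
from h import *
s=arm.get_state();c=arm.calibration("wrist");np.save("w1.npy",c,allow_pickle=True)
cv2.imwrite("pics/w1.png",arm.read_camera("wrist"));print(s["position"].round(4) if hasattr(s["position"],'round') else s["position"],s["ee_rot"],s["qpos"])
print(proj(c,[[.572,.08,.164],[.572,.08,.128],[.5099,-.0709,.0805]]))
E
```

```text
[0.5707 0.0794 0.4024] [-3.14131216e+00 -8.09023354e-04 -2.89386407e+00] [-0.74788719  0.30152786  0.70268404  1.62900916 -0.20091152  1.28584784
  1.80798183]
[[316.99518489 226.7958681 ]
 [316.91908747 216.06718893]
 [172.96879188  99.97273536]]
```

View pics/w1.png

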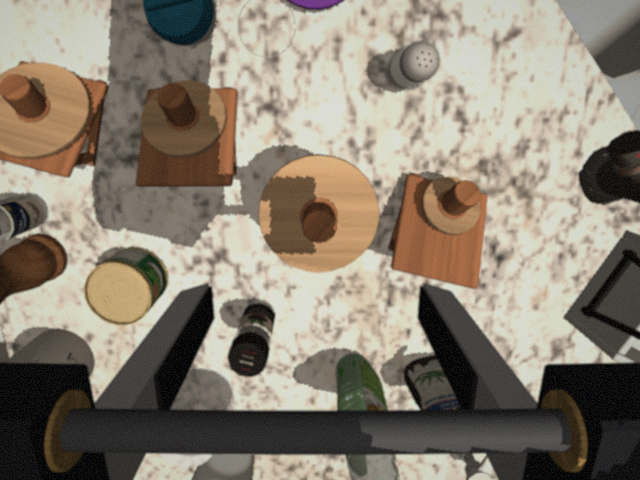

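The wrist view shows the old lid's disc centred at (319,213), the mid knob near (177,100), the timer at (180,20), the shaker at (415,65) and the small stand at (440,225). The worktop around (305,78) is clear.

```bash
python3 - <<'E'
from h import *
c=np.load("w1.npy",allow_pickle=True).item()
for n,p,z in [("old",(319,213),.128),("oldk",(319,216),.164),("free",(303,79),0),("midstandcorner",(237,88),.015),("smallTL",(408,175),.015),("smallBL",(393,268),.075),("sink1",(555,0),0),("sink2",(640,130),0),("purpleedge",(318,11),.01),("shakertop",(423,58),.09),("timer",(190,20),.05),("midk",(177,98),.0805),("midk2",(180,103),.0805)]: print(n,plane(c,p,z).round(4))
p=np.array(arm.get_state()["position"]); y=arm.get_state()["ee_rot"][2]
print("to old tx,ty", [1000*np.dot((plane(c,(319,213),.128)-p)[:2],v) for v in ([np.cos(y),np.sin(y)],[np.sin(y),-np.cos(y)])])
E
```

```text
old [0.5689 0.0811 0.128 ]
oldk [0.5633 0.0794 0.164 ]
free [0.4588 0.036  0.    ]
midstandcorner [ 0.4852 -0.0282  0.015 ]
smallTL [0.5282 0.1727 0.015 ]
smallBL [0.6179 0.1722 0.075 ]
sink1 [0.3163 0.2707 0.    ]
sink2 [ 0.4142  0.4168 -0.    ]
purpleedge [0.392  0.0355 0.01  ]
shakertop [0.4218 0.1366 0.09  ]
timer [ 0.4364 -0.0769  0.05  ]
midk [ 0.5073 -0.0676  0.0805]
midk2 [ 0.511  -0.0642  0.0805]
to old tx,ty [np.float64(1.111991587771667), np.float64(1.8294391027815737)]
```

Call:
apply_moves:
  motion:
    - {"tx": 0, "ty": 1.5, "tz": 50, "spin": 0}
    - {"tx": 0, "ty": 1.5, "tz": 100, "spin": 0}
    - {"tx": 0, "ty": 1.5, "tz": 140, "spin": 0}
    - {"tx": 0, "ty": 1.5, "tz": 160, "spin": 0}
    - {"tx": 0, "ty": 1.5, "tz": 170, "spin": 0}
    - {"tx": 0, "ty": 1.5, "tz": 170, "spin": 0}
  claw: 100
  newtons: 15

```text
time: 3.28
position: [0.5705, 0.0813, 0.2333]
ee_rot: [3.141, 0.001, -2.892]
wrist_force: [-0.6, 0.7, 0.2]
gripper_width: 0.0568
grip_force: 0.0
```

Call:
apply_moves:
  motion:
    - {"tx": 0, "ty": 0, "tz": 0, "spin": 0}
    - {"tx": 0, "ty": 0, "tz": 0, "spin": 0}
    - {"tx": 0, "ty": 0, "tz": 0, "spin": 0}
    - {"tx": 0, "ty": 0, "tz": 0, "spin": 0}
    - {"tx": 0, "ty": 0, "tz": 0, "spin": 0}
    - {"tx": 0, "ty": 0, "tz": 0, "spin": 0}
  claw: 255

```text
time: 4.03
position: [0.5709, 0.0812, 0.2329]
ee_rot: [3.141, 0.0, -2.892]
wrist_force: [-0.9, 2.1, 5.4]
gripper_width: 0.0276
grip_force: 15.0
```

Call:
apply_moves:
  motion:
    - {"tx": 0, "ty": 0, "tz": -15, "spin": 0}
    - {"tx": 0, "ty": 0, "tz": -40, "spin": 0}
    - {"tx": 10, "ty": -1, "tz": -50, "spin": 0}
    - {"tx": 45, "ty": -6, "tz": -50, "spin": 0}
    - {"tx": 85, "ty": -11, "tz": -50, "spin": 0}
    - {"tx": 116, "ty": -15, "tz": -40, "spin": 0}
    - {"tx": 116, "ty": -15, "tz": 0, "spin": 0}
    - {"tx": 116, "ty": -15, "tz": 40, "spin": 0}
    - {"tx": 116, "ty": -15, "tz": 80, "spin": 0}
    - {"tx": 116, "ty": -15, "tz": 98, "spin": 0}
    - {"tx": 116, "ty": -15, "tz": 106, "spin": 0}
    - {"tx": 116, "ty": -15, "tz": 106, "spin": 0}

```text
time: 5.52
position: [0.4618, 0.0377, 0.1269]
ee_rot: [-3.141, -0.0, -2.893]
wrist_force: [0.3, -1.3, -1.8]
gripper_width: 0.0275
grip_force: 15.0
```

Call:
apply_moves:
  motion:
    - {"tx": 0, "ty": 0, "tz": 2, "spin": 0}
    - {"tx": 0, "ty": 0, "tz": 3.5, "spin": 0}
    - {"tx": 0, "ty": 0, "tz": 3.5, "spin": 0}

```text
time: 5.9
position: [0.4621, 0.0379, 0.1234]
ee_rot: [-3.142, 0.0, -2.892]
wrist_force: [0.1, 0.2, -0.9]
gripper_width: 0.0278
grip_force: 15.0
```

Call:
apply_moves:
  motion:
    - {"tx": 0, "ty": 0, "tz": 0, "spin": 0}
    - {"tx": 0, "ty": 0, "tz": 0, "spin": 0}
    - {"tx": 0, "ty": 0, "tz": 0, "spin": 0}
    - {"tx": 0, "ty": 0, "tz": -40, "spin": 0}
    - {"tx": 0, "ty": 0, "tz": -95, "spin": 0}
    - {"tx": -10, "ty": -15, "tz": -150, "spin": 0}
    - {"tx": -30, "ty": -35, "tz": -190, "spin": 0}
    - {"tx": -50, "ty": -55, "tz": -225, "spin": 0}
    - {"tx": -65, "ty": -68, "tz": -230, "spin": 0}
    - {"tx": -65, "ty": -68, "tz": -230, "spin": 0}
  claw: 100

```text
time: 7.15
position: [0.5422, -0.0126, 0.3532]
ee_rot: [-3.141, 0.0, -2.894]
wrist_force: [-0.7, 0.0, -1.1]
gripper_width: 0.0573
grip_force: 0.0
```

```bash
python3 - <<'E'
from h import *
s=arm.get_state();c=arm.calibration("wrist");np.save("w2.npy",c,allow_pickle=True)
cv2.imwrite("pics/w2.png",arm.read_camera("wrist"));print(s["position"],s["ee_rot"])
E
```

```text
[ 0.54223697 -0.01260568  0.353204  ] [-3.14070098e+00  8.36129012e-05 -2.89357497e+00]
```

View pics/w2.png

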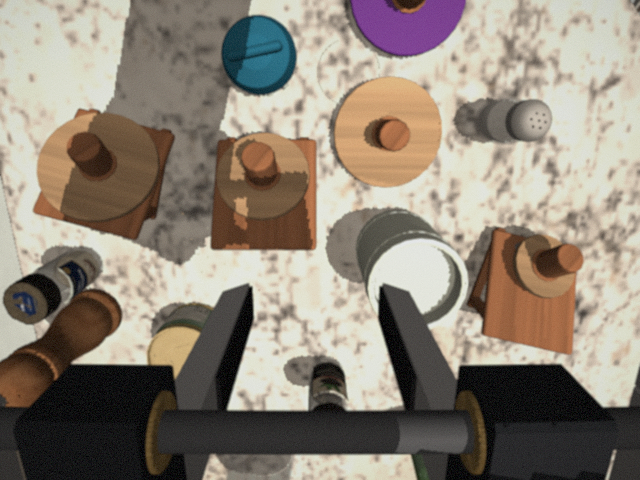

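The old lid lies flat and clear of everything, disc centre at (387,131). The open jar's rim spans about columns 368–468 with its top at row 234. The mid lid's knob top is at (259,154) and its disc spans columns 215–309 and rows 133–219.

```bash
python3 - <<'E'
from h import *
from scipy.optimize import least_squares
c=np.load("w2.npy",allow_pickle=True).item()
t=np.linspace(0,2*np.pi,180)
def ext(X): p=proj(c,X); return p[:,0].min(),p[:,0].max(),p[:,1].min(),p[:,1].max()
rim=lambda x,y,r=.042:np.c_[x+r*np.cos(t),y+r*np.sin(t),0*t+.110]
f=lambda v:np.array(ext(rim(*v)))[:3]-[368,468,234]
r=least_squares(f,[.57,.08],diff_step=1e-3);print("jar",r.x.round(4),r.fun.round(1))
# mid lid: axis leaning 32deg toward -x(yaw)
w=np.radians(32)
def lid(v):
    x,y,z,yaw=v; R=cv2.Rodrigues(np.array([0,0,yaw]))[0]@cv2.Rodrigues(np.array([0,-w,0]))[0]
    P=lambda h,r:np.array([x,y,z])+np.c_[r*np.cos(t),r*np.sin(t),0*t+h]@R.T
    return P,R
cams={n:arm.calibration(n) for n in("scene","side")}
C1=lambda p:(280+p[0]/3.5,180+p[1]/3.5); C2=lambda p:(280+p[0]/2.6,160+p[1]/2.6)
def g(v):
    P,R=lid(v); k=np.array(v[:3])+R[:,2]*.054; d=np.array(v[:3])+R[:,2]*.018
    return np.r_[proj(c,k)[0]-[259,154],np.array(ext(P(.018,.042)))-[215,309,133,219],
      proj(cams["scene"],k)[0]-C1((291,293)),proj(cams["side"],k)[0]-C2((183,288))]
r=least_squares(g,[.54,-.06,.04,.25],diff_step=1e-3,loss="soft_l1");print("mid",r.x.round(4),r.fun.round(1))
P,R=lid(r.x);gp=r.x[:3]+R[:,2]*.041;print("grip",gp.round(4))
s=arm.get_state();y=s["ee_rot"][2];d=gp-np.array(s["position"])
print("tx,ty",1000*(d[0]*np.cos(y)+d[1]*np.sin(y)),1000*(d[0]*np.sin(y)-d[1]*np.cos(y)),"tz",1000*(s["position"][2]-gp[2]-.078),"yaw",y+np.pi)
E
```

```text
jar [0.571  0.0808] [-0.9  0.9  0.1]
mid [ 0.5345 -0.0662  0.0359  0.179 ] [-0.6  2.5  0.3 -0.3 -0.2 -0.2 -1.4 -0.1 -2.   0.1]
grip [ 0.5131 -0.07    0.0707]
tx,ty 41.75493676972793 -49.10815017262629 tz 204.01174055306325 yaw 0.24841963811059875
```

Call:
apply_moves:
  motion:
    - {"tx": 20, "ty": -24, "tz": 20, "spin": 0}
    - {"tx": 40, "ty": -45, "tz": 50, "spin": 0}
    - {"tx": 43, "ty": -49, "tz": 100, "spin": 0}
    - {"tx": 43, "ty": -49, "tz": 150, "spin": 0}
    - {"tx": 43, "ty": -49, "tz": 185, "spin": 0}
    - {"tx": 43, "ty": -49, "tz": 200, "spin": 0}
    - {"tx": 43, "ty": -49, "tz": 201, "spin": 0}

```text
time: 8.07
position: [0.5118, -0.0699, 0.1521]
ee_rot: [3.141, -0.001, -2.892]
wrist_force: [1.2, -0.1, 0.5]
gripper_width: 0.0568
grip_force: 0.0
```

Call:
apply_moves:
  motion:
    - {"tx": 0, "ty": 0, "tz": 0, "spin": 0}
    - {"tx": 0, "ty": 0, "tz": 0, "spin": 0}
    - {"tx": 0, "ty": 0, "tz": 0, "spin": 0}
    - {"tx": 0, "ty": 0, "tz": 0, "spin": 0}
    - {"tx": 0, "ty": 0, "tz": 0, "spin": 0}
    - {"tx": 0, "ty": 0, "tz": 0, "spin": 0}
  claw: 255
  newtons: 8

```text
time: 8.82
position: [0.5124, -0.07, 0.1526]
ee_rot: [3.141, 0.001, -2.892]
wrist_force: [-1.5, 1.0, 7.5]
gripper_width: 0.0276
grip_force: 8.0
```

Call:
apply_moves:
  motion:
    - {"tx": 0, "ty": 0, "tz": -10, "spin": 0}
    - {"tx": 0, "ty": 0, "tz": -30, "spin": 0}
    - {"tx": 0, "ty": 0, "tz": -60, "spin": 0}
    - {"tx": 0, "ty": 0, "tz": -90, "spin": 0}
    - {"tx": 0, "ty": 0, "tz": -110, "spin": 0}
    - {"tx": 0, "ty": 0, "tz": -110, "spin": 0}
    - {"tx": 0, "ty": 0, "tz": -110, "spin": 0}

```text
time: 9.7
position: [0.5119, -0.0699, 0.2616]
ee_rot: [3.141, -0.001, -2.892]
wrist_force: [0.6, 0.2, -1.2]
gripper_width: 0.0277
grip_force: 8.0
```

```bash
python3 - <<'E'
from h import *
a=arm.read_camera("side")[130:380,240:480]; b=arm.read_camera("scene")[130:330,250:450]
a=cv2.resize(a,None,fx=1.6,fy=1.6); b=cv2.resize(b,(400,400))
cv2.imwrite("pics/lift.png",np.hstack([a,b]))
E
```

```text
(no output)
```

View pics/lift.png

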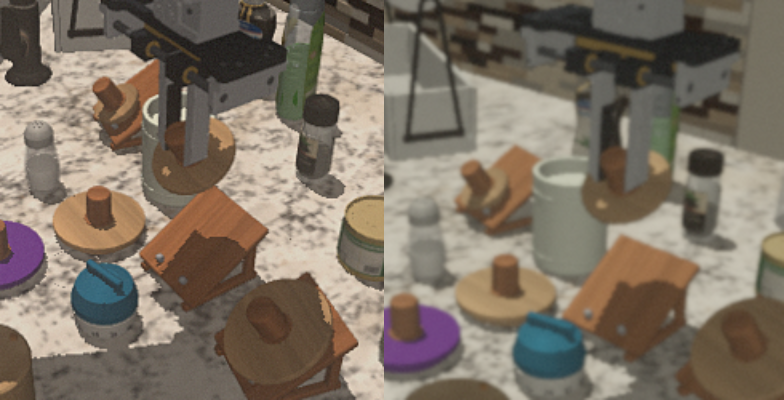

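The lid is gripped but still tilted about 32°. I will level it by setting it down on the clear worktop behind the mid stand, near (0.665, −0.02), and then grip it again.

Call:
apply_moves:
  motion:
    - {"tx": -30, "ty": 2, "tz": 0, "spin": 0}
    - {"tx": -75, "ty": 5, "tz": 0, "spin": 0}
    - {"tx": -120, "ty": 8, "tz": 0, "spin": 0}
    - {"tx": -161, "ty": 11, "tz": 10, "spin": 0}
    - {"tx": -161, "ty": 11, "tz": 50, "spin": 0}
    - {"tx": -161, "ty": 11, "tz": 90, "spin": 0}
    - {"tx": -161, "ty": 11, "tz": 115, "spin": 0}
    - {"tx": -161, "ty": 11, "tz": 124, "spin": 0}
    - {"tx": -161, "ty": 11, "tz": 124, "spin": 0}
  newtons: 6

```text
time: 10.92
position: [0.6654, -0.0199, 0.1379]
ee_rot: [-3.141, -0.001, -2.893]
wrist_force: [0.5, 0.5, -0.9]
gripper_width: 0.0278
grip_force: 6.0
```

Call:
apply_moves:
  motion:
    - {"tx": 0, "ty": 0, "tz": 3, "spin": 0}
    - {"tx": 0, "ty": 0, "tz": 6, "spin": 0}
    - {"tx": 0, "ty": 0, "tz": 8, "spin": 0}
    - {"tx": 0, "ty": 0, "tz": 10, "spin": 0}
    - {"tx": 0, "ty": 0, "tz": 10, "spin": 0}
  newtons: 4

```text
time: 11.55
position: [0.6661, -0.0197, 0.1289]
ee_rot: [-3.141, 0.002, -2.892]
wrist_force: [0.1, -0.5, 4.5]
gripper_width: 0.0277
grip_force: 4.0
```

Contact has begun, so the lid is rotating or slipping. I continue down slightly, release, rise and look.

Call:
apply_moves:
  motion:
    - {"tx": 0, "ty": 0, "tz": 2, "spin": 0}
    - {"tx": 0, "ty": 0, "tz": 4, "spin": 0}
    - {"tx": 0, "ty": 0, "tz": 6, "spin": 0}
    - {"tx": 0, "ty": 0, "tz": 6, "spin": 0}

```text
time: 12.05
position: [0.6671, -0.0196, 0.1237]
ee_rot: [-3.141, 0.004, -2.892]
wrist_force: [4.1, 1.0, 9.9]
gripper_width: 0.028
grip_force: 8.4
```

Call:
apply_moves:
  motion:
    - {"tx": 0, "ty": 0, "tz": 0, "spin": 0}
    - {"tx": 0, "ty": 0, "tz": 0, "spin": 0}
    - {"tx": 0, "ty": 0, "tz": 0, "spin": 0}
    - {"tx": 0, "ty": 0, "tz": -30, "spin": 0}
    - {"tx": 12, "ty": 0, "tz": -80, "spin": 0}
    - {"tx": 25, "ty": 0, "tz": -130, "spin": 0}
    - {"tx": 40, "ty": 0, "tz": -180, "spin": 0}
    - {"tx": 40, "ty": 0, "tz": -200, "spin": 0}
    - {"tx": 40, "ty": 0, "tz": -200, "spin": 0}
  claw: 100

```text
time: 13.18
position: [0.6272, -0.0294, 0.323]
ee_rot: [-3.142, 0.002, -2.892]
wrist_force: [0.3, 0.2, 0.2]
gripper_width: 0.0572
grip_force: 0.0
```

```bash
python3 - <<'E'
from h import *
s=arm.get_state();c=arm.calibration("wrist");np.save("w3.npy",c,allow_pickle=True)
cv2.imwrite("pics/w3.png",arm.read_camera("wrist"));print(s["position"],s["ee_rot"])
E
```

```text
[ 0.62716233 -0.02936644  0.32298953] [-3.14153330e+00  1.74922061e-03 -2.89194025e+00]
```

View pics/w3.png

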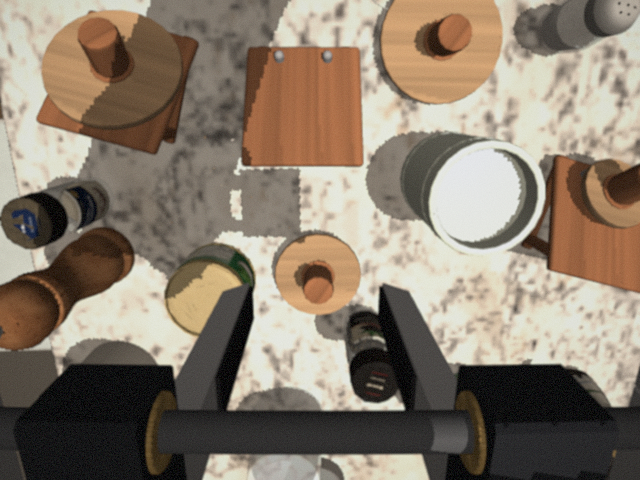

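The mid lid now lies on the worktop, disc spanning columns 274–360 and rows 234–314, knob top at (318,289). The jar's rim spans columns 425–546 and rows 137–254.

```bash
python3 - <<'E'
from h import *
from scipy.optimize import least_squares
c=np.load("w3.npy",allow_pickle=True).item()
im=cv2.imread("pics/w3.png")
t=np.linspace(0,2*np.pi,180)
def ext(X): p=proj(c,X); return np.array([p[:,0].min(),p[:,0].max(),p[:,1].min(),p[:,1].max()])
circ=lambda x,y,z,r:np.c_[x+r*np.cos(t),y+r*np.sin(t),0*t+z]
r=least_squares(lambda v:ext(circ(*v,.11,.042))-[425,546,137,254],[.57,.08],diff_step=1e-3);print("jar",r.x.round(4),r.fun.round(1)); J=r.x
r=least_squares(lambda v:ext(circ(*v,.018,.042))-[274,360,234,314],[.66,-.02],diff_step=1e-3);print("mid",r.x.round(4),r.fun.round(1)); M=r.x
print("knobtop pred",proj(c,[[*M,.054]]))
# automatic: jar inner mouth bright blob
m=cv2.inRange(cv2.cvtColor(im,cv2.COLOR_BGR2HSV),(0,0,215),(180,40,255));m[:125]=0;m[262:]=0;m[:,:400]=0;m[:,552:]=0
k=max(cv2.findContours(m,0,1)[0],key=cv2.contourArea);print("blob",cv2.boundingRect(k))
s=arm.get_state();y=s["ee_rot"][2];p=np.array(s["position"])[:2]
tool=lambda d:(1000*(d[0]*np.cos(y)+d[1]*np.sin(y)),1000*(d[0]*np.sin(y)-d[1]*np.cos(y)))
print("to mid",tool(M-p),"mid->jar",tool(J-M))
o=im.copy()
for X,col in((circ(*J,.11,.042),(0,0,255)),(circ(*J,.11,.036),(0,255,0)),(circ(*M,.018,.042),(255,0,0)),(circ(*M,.054,.014),(255,0,255))): cv2.polylines(o,[proj(c,X).round().astype(int)],True,col,1)
cv2.imwrite("pics/o3.png",cv2.resize(o[115:330,260:560],None,fx=2.6,fy=2.6,interpolation=cv2.INTER_CUBIC))
E
```

```text
jar [0.5722 0.08  ] [ 1.5 -1.5 -0.1 -0. ]
mid [ 0.6935 -0.0119] [-0.2  0.2 -0.3  0.3]
knobtop pred [[317.07729827 290.03571745]]
blob (403, 125, 149, 137)
to mid (np.float64(-68.85065374829377), np.float64(0.3249830024784177)) mid->jar (np.float64(94.86770088764354), np.float64(118.96754805592715))
```

View pics/o3.png

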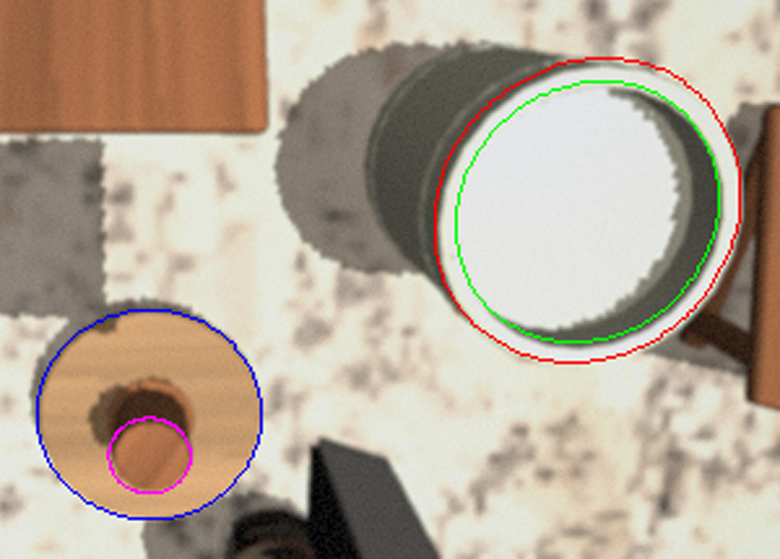

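The overlay fits well: the lid lies flat at (0.6935, −0.012) and the jar mouth is at (0.572, 0.080). I grip the lid upright.

Call:
apply_moves:
  motion:
    - {"tx": -25, "ty": 0, "tz": 20, "spin": 0}
    - {"tx": -55, "ty": 0, "tz": 50, "spin": 0}
    - {"tx": -69, "ty": 0, "tz": 95, "spin": 0}
    - {"tx": -69, "ty": 0, "tz": 140, "spin": 0}
    - {"tx": -69, "ty": 0, "tz": 175, "spin": 0}
    - {"tx": -69, "ty": 0, "tz": 192, "spin": 0}
    - {"tx": -69, "ty": 0, "tz": 199, "spin": 0}
    - {"tx": -69, "ty": 0, "tz": 199, "spin": 0}

```text
time: 14.22
position: [0.6938, -0.0126, 0.1235]
ee_rot: [-3.141, 0.0, -2.892]
wrist_force: [0.2, -0.2, -0.2]
gripper_width: 0.0572
grip_force: 0.0
```

Call:
apply_moves:
  motion:
    - {"tx": 0, "ty": 0, "tz": 0, "spin": 0}
    - {"tx": 0, "ty": 0, "tz": 0, "spin": 0}
    - {"tx": 0, "ty": 0, "tz": 0, "spin": 0}
    - {"tx": 0, "ty": 0, "tz": 0, "spin": 0}
    - {"tx": 0, "ty": 0, "tz": 0, "spin": 0}
    - {"tx": 0, "ty": 0, "tz": 0, "spin": 0}
  claw: 255
  newtons: 12

```text
time: 14.98
position: [0.6938, -0.0124, 0.1235]
ee_rot: [3.141, 0.001, -2.892]
wrist_force: [-1.0, 2.0, 4.7]
gripper_width: 0.0278
grip_force: 12.0
```

Call:
apply_moves:
  motion:
    - {"tx": 0, "ty": 0, "tz": -30, "spin": 0}
    - {"tx": 0, "ty": 0, "tz": -80, "spin": 0}
    - {"tx": 0, "ty": 0, "tz": -130, "spin": 0}
    - {"tx": 15, "ty": 20, "tz": -135, "spin": 0}
    - {"tx": 45, "ty": 55, "tz": -135, "spin": 0}
    - {"tx": 75, "ty": 95, "tz": -135, "spin": 0}
    - {"tx": 95, "ty": 119.5, "tz": -135, "spin": 0}
    - {"tx": 95, "ty": 119.5, "tz": -135, "spin": 0}
    - {"tx": 95, "ty": 119.5, "tz": -118, "spin": 0}
    - {"tx": 95, "ty": 119.5, "tz": -113, "spin": 0}
    - {"tx": 95, "ty": 119.5, "tz": -113, "spin": 0}

```text
time: 16.35
position: [0.5722, 0.079, 0.2353]
ee_rot: [-3.141, -0.001, -2.894]
wrist_force: [-1.3, -0.6, -1.2]
gripper_width: 0.0281
grip_force: 12.0
```

Call:
apply_moves:
  motion:
    - {"tx": 0, "ty": 0, "tz": 2, "spin": 0}
    - {"tx": 0, "ty": 0, "tz": 4, "spin": 0}
    - {"tx": 0, "ty": 0, "tz": 6, "spin": 0}
    - {"tx": 0, "ty": 0, "tz": 6, "spin": 0}

```text
time: 16.85
position: [0.5721, 0.0799, 0.2301]
ee_rot: [3.142, 0.0, -2.892]
wrist_force: [-0.3, 1.0, -1.9]
gripper_width: 0.0276
grip_force: 12.0
```

Call:
apply_moves:
  motion:
    - {"tx": 0, "ty": 0, "tz": 2, "spin": 0}
    - {"tx": 0, "ty": 0, "tz": 4, "spin": 0}
    - {"tx": 0, "ty": 0, "tz": 5.5, "spin": 0}
    - {"tx": 0, "ty": 0, "tz": 6.5, "spin": 0}
    - {"tx": 0, "ty": 0, "tz": 6.5, "spin": 0}

```text
time: 17.48
position: [0.5721, 0.0798, 0.2236]
ee_rot: [-3.142, -0.0, -2.892]
wrist_force: [0.4, 1.5, -1.3]
gripper_width: 0.0275
grip_force: 12.0
```

The lid is in, with no resistance. I release it, rise straight up and check.

Call:
apply_moves:
  motion:
    - {"tx": 0, "ty": 0, "tz": 0.5, "spin": 0}
    - {"tx": 0, "ty": 0, "tz": 0.5, "spin": 0}
  newtons: 4

```text
time: 17.73
position: [0.5722, 0.0799, 0.2234]
ee_rot: [3.142, 0.0, -2.892]
wrist_force: [0.2, 1.0, 3.6]
gripper_width: 0.0277
grip_force: 4.0
```

Call:
apply_moves:
  motion:
    - {"tx": 0, "ty": 0, "tz": 0, "spin": 0}
    - {"tx": 0, "ty": 0, "tz": 0, "spin": 0}
    - {"tx": 0, "ty": 0, "tz": 0, "spin": 0}
    - {"tx": 0, "ty": 0, "tz": -15, "spin": 0}
    - {"tx": 0, "ty": 0, "tz": -40, "spin": 0}
    - {"tx": 0, "ty": 0, "tz": -80, "spin": 0}
    - {"tx": 0, "ty": 0, "tz": -130, "spin": 0}
    - {"tx": 0, "ty": 0, "tz": -170, "spin": 0}
    - {"tx": 0, "ty": 0, "tz": -170, "spin": 0}
    - {"tx": 0, "ty": 0, "tz": -170, "spin": 0}
  claw: 100

```text
time: 18.98
position: [0.5718, 0.0798, 0.3931]
ee_rot: [3.141, -0.0, -2.892]
wrist_force: [0.1, -0.5, 0.5]
gripper_width: 0.0569
grip_force: 0.0
```

```bash
python3 - <<'E'
from h import *
a=arm.read_camera("scene")[160:360,220:490]; b=arm.read_camera("side")[150:390,190:480]
h=lambda i:cv2.resize(i,(400,int(400*i.shape[0]/i.shape[1])),interpolation=cv2.INTER_CUBIC)[:296]
cv2.imwrite("pics/end.png",np.hstack([h(a),h(b)]))
print(arm.get_state()["position"])
E
```

```text
[0.57177453 0.07986246 0.39242839]
```

View pics/end.png

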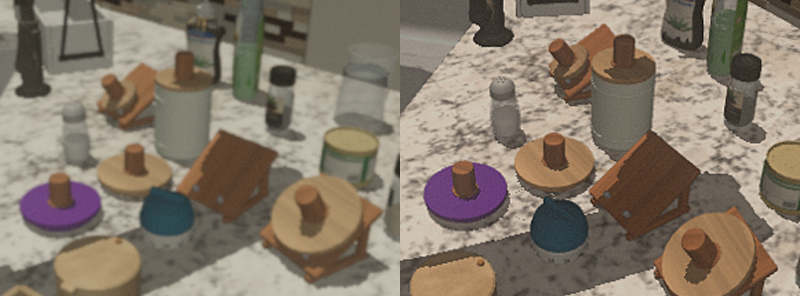

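The mid lid sits flush on the jar, its disc edge level with the rim at (184,75) and (623,72). The old lid lies flat at (135,172), and the other lids, shaker and timer have not moved.

```bash
python3 -c "
from bench import arm
print(arm.job_done())"
```

```text
the job is handed in; nothing more can be done
None
```

The jar is closed with the middle lid, which sits flush on the rim; the old lid lies flat, knob up, on the worktop; nothing else moved; and the job was handed in at about 19 s.

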